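# Press two button plugs home with the cam press

### The arm

A 6-joint arm with a two-finger parallel gripper is mounted at the origin on the work surface; the furniture and walls round the work are solid. World frame = base frame: x ahead of the robot, y to its left, z up, the work surface at z = 0. Lengths are in m, angles in rad, forces in N, time in s.
With the tool pointing down it reaches from about 0.4 to 0.925 m from the base axis. Payload 12.5 kg.
Tool frame: the origin (TCP) lies between the finger pads, 19 mm behind the fingertips; this is the grasp point; z points along the fingers, y is the direction in which the jaws open and shut (so a half turn about z gives the same grasp; the last joint's range is limited). The gripper opens to 95 mm and grips with 3 to 60 N. Pads are 20 mm wide; open, the fingers measure 119 mm over their backs; the gripper's body (75 mm by 180 mm) begins 59 mm behind the grasp point.
Start: joints at [-1.339, 0.491, 1.559, -0, 1.092, -0.106], TCP at [0.207, -0.59, 0.233] pointing down, gripper open.
Joint ranges: [-3.1, 3.1], [-0.84, 2.19], [0.05, 2.79], [-1.13, 4.28], [0.06, 2.93], [-2.69, 2.69]. Speed limits (rad/s): [2.22, 2.22, 2.79, 3.14, 3.14, 3.14].

### API

Orientations are given as a 3x3 rotation matrix whose columns are the frame's x, y, z axes.
In Python, from cell import * gives the robot as it stands.
- The arm moves only by the tool jog_arm, never from a script. Its argument "motion" is a list of rows, each a list of 7 numbers: the turn, a rotation vector about the tool's x, y, z in degrees, then the shift along the tool's x, y, z in m, then the finger opening in m, from 0 to 0.0951. A call has 1 to 12 rows; each row shifts and turns the pose as measured when the row begins, along the tool's axes as they then stand; what a row does not reach is not made up. A row lasts 1/10 s, in which the tool goes at most 50 mm and 8.59 degrees, less where a joint would pass 70% of its speed; a pose out of reach is approached as far as the arm can. A call with a gripper value outside its range is refused whole. The fingers move at their own pace and stop on an object; "newtons" is the grip in N (left out, the last holds). Time passes only in rows, so rows that do not move let the fingers close. It gives the time, the measured TCP pose, the force and the opening at its end, in the units of the state.
- read_state(): the state, without advancing time (a new reading comes with each control period).
- camera(name): name is "side" or "top" or "wrist"; returns (picture, depth): 480x640x3 uint8, blue, green, red; 480x640 float32, m along the optical axis (not along the pixel's ray), 0 where there is no reading.
- get_calibration(name): a dict with "fov_y" (degrees; the focal length in pixels is half the picture's height over the tangent of half this angle, whatever the lens; pixels are square), "cx", "cy" (the principal point, pixels), "cam_to_world" (4x4, takes a point from camera to world coordinates); the wrist camera has in their place "mount" (4x4, takes a point from camera to tool coordinates, whose origin is the TCP and whose axes are the flange's). Camera axes: x right, y down, z forward; pixel columns grow to the right and rows downward; lengths in m; the calibration is good to about 2 mm. A picture is of the moment at which its call begins: read the wrist's pose just before it. get_calibration takes no time and is no camera call.
- finish_job(): hands the job in, once; it reports no verdict.
Trained networks look in the newest picture that a camera, given by its name, has taken for a name from the list of things; names that differ only in an ending like _2 or _b are one class to them, and where a whole thing is asked for, a point or a joint stands for the part that bears it (a point fixed in the world has none). Each returns a list of dicts, best first, with "score" (0 to 1); they miss things now and then, are a little off and sometimes report something else, mostly with a low value. They report only what shows in the picture. A call takes as long as a camera call.
- find_in(camera, thing): "box" ([left, top, right, bottom] in pixels, round what is visible of it).
- masks_of(camera, thing): "region" (480x640 bool, what is visible of it) and "box" ([left, top, right, bottom] in pixels, round what is visible of it).
- mark_of(camera, thing): "pixel" ([column, row] in pixels: a listed point, or the origin of a listed thing).
The state is a dict: "t": time; "qpos": joint angles; "dq": joint speeds; "tau": joint torques, N m; "ee_pos": TCP position; "tcp_rot": TCP orientation; "force": force on the tool from outside, world axes, zero at the start; "wrist_torque": the same for the moment, N m; "opening": opening from 0.0 (shut) to 1.0 (fully open).
Only numpy, scipy, OpenCV 4.12 (cv2) and the standard library are available. Lean on these libraries where they do the work, as an engineer would, in place of code of your own. Each camera call takes 0.05 s, during which the arm holds its last target. There are 200 camera calls.

### The job

Two wooden button plugs stand proud in the drawer front clamped on the cam press's cross slide. Using the black knob on the slide, bring one button centrally under the ram and swing the cam lever down until the ram has pressed it fully home; let the lever swing back up, slide the other button under the ram and press that one home too. Finish still holding the lever by its ball in the gripper at the cam's highest lift (lever arm level, pointing to the front of the press, neither short of it nor past it) so that the ram keeps the second button pressed; never touch the drawer front or the buttons with the robot, do not slide the work while the ram bears on it, and leave the glue bottle, sanding block and pin tin where they are.

Things in the scene. Friction and masses are not known exactly. Their poses are not given: they have to be found in the camera images.
- press_stand: Grey hand cam press, fixed on the bench. Origin on the bench below the ram's axis; x points from its open front to its column, y left, z up. Base 235 x 170 x 12 mm (x -95 to +140 mm); column x +95 to +129 mm, 134 mm high; a 50 mm wide overarm reaches forward from it over the work to x -25 mm, from 102 to 134 mm above the bench
- ram_nose: Dark round steel nose of the ram, diameter 18 mm. Origin: centre of its flat lower face. Lever up: 82.5 mm above the bench, 2.5 mm above a proud button. At the highest lift it would be 9.5 mm lower, 1 mm past the top of a seated button; being sprung (10 N preload, 4 N/mm), it then bears on the button with 10 to 14 N. Driving a button in takes about 7 N
- cam_lever (a joint): Lever angle, rad, about a level axis along the press's y. 0 = rest, arm 80 degrees above the horizontal, leaning to the front; grows as the grip swings to the front (-x of the press) and down. 1.40 = arm level, pointing to the front: highest lift, ram lowest. Past 1.40 the ram rises again; stop at 1.70. It takes 2 to 4 N at the grip; a damped spring returns it to 0 within a second when let go
- lever_pivot (a point): Middle of the lever's pivot pin, 165 mm above the bench on the ram's axis. The fork round the cam reaches 16 mm to its front, 20 mm to its rear, 18 mm above it and 25 mm to each side; the cam reaches 30 mm to the front at rest
- lever_grip (a point): Centre of the black ball grip at the lever's end: diameter 32 mm, 115 mm from the pivot; the arm is a 12 mm rod in the press's x-z plane. At rest the centre is 278 mm above the bench, at the highest lift 165 mm. Pinched from above, fingers closing along the press's y, it turns between them and may creep 10 to 15 mm towards the palm, the lever lagging by as much: check the angle
- saddle (a joint): Position of the lower slide, m, along the press's y; range -0.04 to +0.04. It carries the table. Stays where it is left (friction 4 N)
- slide_table (a joint): Position of the upper slide (the table), m, along the press's x; range -0.03 to +0.03. Stays where it is left (friction 4 N). The table is 110 x 146 mm, its top 52 mm above the bench
- carrier_knob (a point): Middle of the grip of the black upright knob that moves both slides: a cylinder of diameter 22 mm, top 86 mm above the bench (this point: 72 mm, the tongue below: 52 mm), on a 30 mm wide tongue at the front of the table, 140 mm in front of the table's middle
- panel: Pale wooden drawer front, 80 x 120 x 18 mm (press x, y, z), clamped on the middle of the table by two steel clips and moving with it. Origin: centre of its underside; its top is 70 mm above the bench
- button_a_top (a point): Middle of the top of one wooden button plug: round head of diameter 16 mm and 4 mm high on a 9 mm shank, at x +16 mm, y +30 mm of the drawer front (the rear left one). Proud, its top is 80 mm above the bench; home, 74 mm
- button_a (a joint): How far that button has been pressed in, m: 0 = standing 6 mm proud, 0.006 = home, head on the wood. It stays where it is pushed
- button_b_top (a point): Middle of the top of the other, identical button plug, at x -16 mm, y -30 mm of the drawer front (the front right one)
- button_b (a joint): How far the other button has been pressed in, m: 0 = 6 mm proud, 0.006 = home
- glue_bottle: Bystander: white glue bottle with blue label and orange tip, diameter 58 mm, 162 mm high. Origin: centre of its underside
- sanding_block: Bystander: brown sanding block, 64 x 107 x 32 mm. Origin: centre of its underside
- pin_tin: Bystander: round grey tin, diameter 71 mm, 30 mm high. Origin: centre of its underside
- arbor_press: Furniture to keep clear of: tall green arbor press, fixed at the left rear of the bench, 208 x 135 mm, with its hand lever 424 mm high; the arm starts to the left of it. Origin: centre of its underside

How it is judged:
On the way, in this order (a step that is already met when the one before it is completed fails the run):
1. the first button is home (value of joint any of button_a, button_b above 0.0052 m), for 0.2 s.
2. the lever has swung back up and the ram is clear (value of joint cam_lever below 0.5 rad), for 0.1 s.
3. both buttons are home (value of joint each of button_a, button_b above 0.0052 m), for 0.2 s.
At the end, for the whole second after the job is handed in: Both buttons are home within 0.8 mm; one is centred under the ram within 5 mm and pressed with more than 5 N; the lever stands within 0.18 rad (10 degrees) of the highest lift (1.40 rad), held by the fingers with more than 1 N, the tool point within 45 mm of its ball's middle (all of step 3 and (horizontal distance between ram_nose and button_a_top below 0.005 m or horizontal distance between ram_nose and button_b_top below 0.005 m) and contact force between ram_nose and panel above 5 N and value of joint cam_lever between 1.22 and 1.58 rad and distance between the grasp point and lever_grip below 0.045 m and contact force between the fingers and press_stand above 1 N); the arm keeps its last pose, push and grip.
It fails at once if the robot touches the drawer front or a button (contact force between any of the arm, the fingers and panel above 1 N).
It fails at once if the ram bears on a button more than 6 mm off its middle (contact force between ram_nose and panel above 2 N and horizontal distance between ram_nose and button_a_top above 0.006 m and horizontal distance between ram_nose and button_b_top above 0.006 m).
It fails at once if a bystander is moved by more than 20 mm (distance of any of glue_bottle, sanding_block, pin_tin from where it was at the start of the episode above 0.02 m).
It also fails if it takes over 72 s, if anything falls off the work surface, if the arm or the gripper's body presses on something with over 40 N, if the wrist force passes 120 N, or if a joint passes its speed limit or range.

## Working session

There is one attempt and no reset: what is moved stays moved. The work goes in short steps, Python scripts to look and compute and a tool call to move; the robot and the scene stay as the last step left them, time stands still between calls to the robot, and variables do not carry over. Pictures are saved under pics/ and viewed, about 8 in all and at most 12, crops included, and the job is handed in when it is done.

Besides the shell and the picture viewer there is one more tool, called by a JSON object that holds its "api" and its "payload", one argument or row to a line. jog_arm: Moves the arm, as the interface text tells. Its arguments: {"type":"object","properties":{"motion":{"type":"array","items":{"type":"array","items":{"type":"number"}}},"newtons":{"type":"number"}},"required":["motion"]}

```bash
mkdir -p pics
cat > h.py <<'E'
from cell import *
import numpy as np, cv2
def world(cam,px,depth=None,z=None):
    c=get_calibration(cam); f=240/np.tan(np.radians(c["fov_y"])/2)
    d=np.array([(px[0]-c["cx"])/f,(px[1]-c["cy"])/f,1.])
    if cam=="wrist":
        s=read_state(); T=np.eye(4); T[:3,:3]=np.array(s["tcp_rot"]); T[:3,3]=s["ee_pos"]; M=T@np.array(c["mount"])
    else: M=np.array(c["cam_to_world"])
    if z is None: return M[:3,:3]@(d*depth)+M[:3,3]
    r=M[:3,:3]@d; o=M[:3,3]; return o+r*(z-o[2])/r[2]
E
python3 - <<'E'
from h import *
print(read_state())
for c in ("side","top"):
    p,d=camera(c); cv2.imwrite(f"pics/{c}0.png",p)
    k=get_calibration(c); print(c,k)
    for n,z in (("carrier_knob",.072),("button_a_top",.08),("lever_grip",.278),("lever_pivot",.165),("press_stand",0),("panel",.052),("glue_bottle",0),("sanding_block",0),("pin_tin",0),("arbor_press",0),("ram_nose",.0825)):
        for m in mark_of(c,n)[:3]:
            u,v=m["pixel"]; print(c,n,round(m["score"],2),np.round([u,v],1),world(c,(u,v),z=z).round(4), world(c,(u,v),depth=d[min(479,max(0,int(v))),min(639,max(0,int(u)))]).round(3))
E
```

```text
{'t': 0.0, 'qpos': array([-1.33860306e+00,  4.91554539e-01,  1.55947108e+00, -2.69534411e-05,
        1.09169771e+00, -1.05601705e-01]), 'dq': array([-8.65391986e-05, -6.28867304e-04, -3.18374116e-04, -3.65821352e-05,
       -7.32281245e-04,  1.09127552e-04]), 'tau': array([-4.03589456e-04, -6.12648296e+01, -2.58182627e+01,  6.92657358e-02,
        4.82325337e-02, -1.19999345e-04]), 'ee_pos': array([ 0.20709027, -0.5894459 ,  0.23285741]), 'tcp_rot': array([[ 9.43483612e-01,  3.31419059e-01, -2.83460574e-04],
       [ 3.31419167e-01, -9.43482982e-01,  1.09483352e-03],
       [ 9.54084679e-05, -1.12690175e-03, -9.99999360e-01]]), 'force': array([ 0.03645638, -1.15025801, -0.39875284]), 'wrist_torque': array([-0.00847321,  0.00499457,  0.02710471]), 'opening': 1.000095647766303}
side {'fov_y': 43.30502559801876, 'cx': 316.65933804057437, 'cy': 247.7528521138521, 'cam_to_world': array([[-0.97233856, -0.07672718,  0.22061428,  0.22214753],
       [-0.23339827,  0.35599304, -0.90487248,  1.32096844],
       [-0.00910883, -0.9313334 , -0.36405375,  0.68474522],
       [ 0.        ,  0.    
[... 1654 characters left out ...]
 222.7] [ 0.59   -0.1821  0.165 ] [ 0.586 -0.175  0.204]
top press_stand 0.91 [403.3 225.6] [ 0.5988 -0.192   0.    ] [ 0.583 -0.164  0.164]
top panel 0.79 [396.2 234.8] [ 0.5712 -0.1659  0.052 ] [0.477 0.031 1.303]
top glue_bottle 0.89 [288.6 150.7] [0.7853 0.1011 0.    ] [0.762 0.096 0.099]
top sanding_block 0.77 [415.3 339.5] [ 0.3134 -0.2234  0.    ] [ 0.317 -0.218  0.029]
top sanding_block 0.65 [383.8 226.1] [ 0.5968 -0.1425  0.    ] [ 0.59  -0.133  0.071]
top pin_tin 0.73 [416.8 334.7] [ 0.3253 -0.2271  0.    ] [ 0.329 -0.22   0.033]
top pin_tin 0.65 [321.9 172. ] [0.7321 0.0159 0.    ] [0.727 0.016 0.024]
top ram_nose 0.15 [422.9 222.9] [ 0.5982 -0.2246  0.0825] [ 0.577 -0.18   0.295]
```

Run:
```python
import cv2,numpy as np
a=cv2.imread("pics/top0.png");b=cv2.imread("pics/side0.png")
A=cv2.resize(a[120:370,270:520],(560,560)) 
cv2.imwrite("pics/c1.png",cv2.resize(a[130:370,270:590],(800,600),interpolation=cv2.INTER_CUBIC))
cv2.imwrite("pics/c2.png",cv2.resize(b[130:340,190:470],(800,600),interpolation=cv2.INTER_CUBIC))
```

```text
(no output)
```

View pics/c1.png

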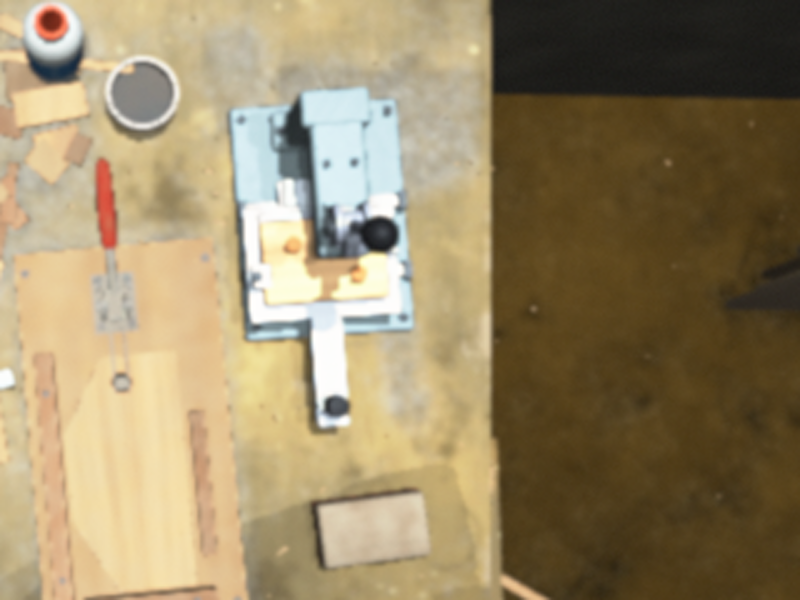

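View pics/c2.png

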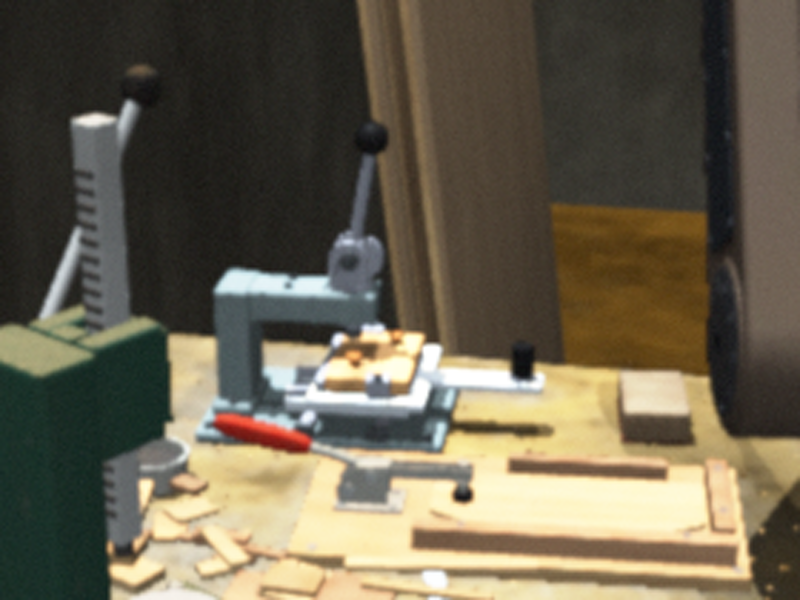

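Top crop (800×600): the base corners are at (231,108), (396,100), (247,340), (412,329). Button A is at (293,246), B at (359,273), the knob at (336,405) and the ball at (380,234). The side crop agrees, with the lever up and the knob at (522,360).

Run:
```python
from h import *
P=lambda u,v,z:world("top",(270+u/2.5,130+v/2.5),z=z)
rl,rr,fl,fr=[P(*c,.012) for c in ((231,108),(396,100),(247,340),(412,329))]
print(rl,rr,fl,fr)
r=(rl+rr)/2;f=(fl+fr)/2
d=r-f; print("len",np.linalg.norm(d),"wid",np.linalg.norm(rl-rr),"yaw",np.degrees(np.arctan2(d[1],d[0])))
w=rl-rr; print("yaw from width",np.degrees(np.arctan2(-w[0],w[1])))
yaw=np.arctan2(d[1],d[0]); print("origin",f+d*95/235)
a=P(293,246,.08);b=P(359,273,.08);k=P(336,405,.086);g=P(380,234,.29)
print("a",a,"b",b,"mid",(a+b)/2,"knob",k,"ball",g)
m=(a+b)/2; e=m-k; print("knob->mid",np.hypot(*e[:2]),np.degrees(np.arctan2(e[1],e[0])))
e=a-b;print("b->a",np.hypot(*e[:2]),np.degrees(np.arctan2(e[1],e[0])-np.arctan2(60,32)))
print(get_calibration("wrist"))
```

```text
[ 0.72853384 -0.08602459  0.012     ] [ 0.73962259 -0.25301521  0.012     ] [ 0.49528505 -0.10408774  0.012     ] [ 0.50847431 -0.2694323   0.012     ]
len 0.23283767203464348 wid 0.1673583871610982 yaw 4.246266886738609
yaw from width 3.799057474187861
origin [ 0.59574717 -0.17979061  0.012     ]
a [ 0.58403396 -0.1399904   0.08      ] b [ 0.55925849 -0.20298559  0.08      ] mid [ 0.57164623 -0.171488    0.08      ] knob [ 0.4343745  -0.18054496  0.086     ] ball [ 0.57610821 -0.17928437  0.29      ]
knob->mid 0.1375701809442623 3.774810338374934
b->a 0.06769208610078606 6.6031948583060185
{'fov_y': 71.96337768082108, 'cx': 320.03639100916183, 'cy': 234.70684996589333, 'mount': array([[-4.74304851e-04, -9.69561961e-01, -2.44845624e-01,
         6.81820281e-02],
       [ 9.99999862e-01, -5.15578462e-04,  1.04475947e-04,
        -6.37413144e-04],
       [-2.27533035e-04, -2.44845541e-01,  9.69562071e-01,
        -1.50358853e-01],
       [ 0.00000000e+00,  0.00000000e+00,  0.00000000e+00,
         1.00000000e+00]])}
```

{"api": "jog_arm", "payload": {
  "motion": [
    [0,0,0,0.032,-0.028,0,0.06],
    [0,0,0,0.032,-0.028,0,0.06],
    [0,0,0,0.032,-0.028,0,0.06],
    [0,0,0,0.032,-0.028,0,0.06],
    [0,0,0,0.032,-0.028,0,0.06],
    [0,0,0,0.032,-0.028,0,0.06],
    [0,0,0,0.032,-0.028,0,0.06],
    [0,0,0,0.032,-0.028,0,0.06],
    [0,0,0,0.032,-0.028,0,0.06],
    [0,0,7.6,0.032,-0.028,0,0.06],
    [0,0,7.6,0,0,0,0.06],
    [0,0,0,0,0,0,0.06]
  ]
}}

```text
t: 2.4
ee_pos: [0.4226, -0.2072, 0.2334]
tcp_rot: [[0.998, 0.067, 0.003], [0.067, -0.998, -0.003], [0.003, 0.003, -1.0]]
force: [0.8, -0.3, 0.5]
opening: 0.632
```

```bash
cat >> h.py <<'E'
from scipy.spatial.transform import Rotation as Ro
O=np.array([.596,-.180,0]);YAW=np.radians(4.1)
def Rd(yaw=YAW,pitch=0):  # tool down, x along press x; pitch deg tips tool z to press +x
    return Ro.from_euler('z',yaw).as_matrix()@np.diag([1.,-1,-1])@Ro.from_euler('y',pitch,degrees=True).as_matrix()
def pw(l): return O+Ro.from_euler('z',YAW).as_matrix()@np.array(l)
def lp(w): return Ro.from_euler('z',-YAW).as_matrix()@(np.array(w)-O)
def go(target,R=None):
    s=read_state();R0=np.array(s["tcp_rot"]);p=np.array(s["ee_pos"])
    print("t",round(s["t"],2),"p",p.round(4),"local",lp(p).round(4),"F",np.round(s["force"],1),"open",round(s["opening"]*95.1,1))
    print("tool shift mm",(R0.T@(np.array(target)-p)*1000).round(1),"turn deg",np.degrees(Ro.from_matrix(R0.T@(Rd() if R is None else R)).as_rotvec()).round(2))
E
python3 - <<'E'
from h import *
go([.434,-.18,.25])
p,d=camera("wrist");cv2.imwrite("pics/w1.png",p)
for n,z in (("carrier_knob",.072),("button_a_top",.08),("panel",.07),("lever_grip",.278)):
    for m in mark_of("wrist",n)[:3]:
        u,v=m["pixel"];w=world("wrist",(u,v),z=z);print(n,round(m["score"],2),np.round([u,v],1),w.round(4),lp(w).round(4))
E
```

```text
t 2.4 p [ 0.4226 -0.2072  0.2334] local [-0.1749 -0.0147  0.2334] F [ 0.8 -0.3  0.5] open 60.1
tool shift mm [ 13.3 -26.3 -16.6] turn deg [ 0.18 -0.16 -0.27]
carrier_knob 0.65 [293.5 211. ] [ 0.4335 -0.1819  0.072 ] [-0.1623  0.0097  0.072 ]
button_a_top 0.81 [249.   23.3] [ 0.5872 -0.1389  0.08  ] [-0.0058  0.0416  0.08  ]
button_a_top 0.17 [324.6  68. ] [ 0.5582 -0.2029  0.08  ] [-0.0393 -0.0201  0.08  ]
panel 0.61 [290.5  56.2] [ 0.5676 -0.1732  0.07  ] [-0.0278  0.0088  0.07  ]
```

View pics/w1.png

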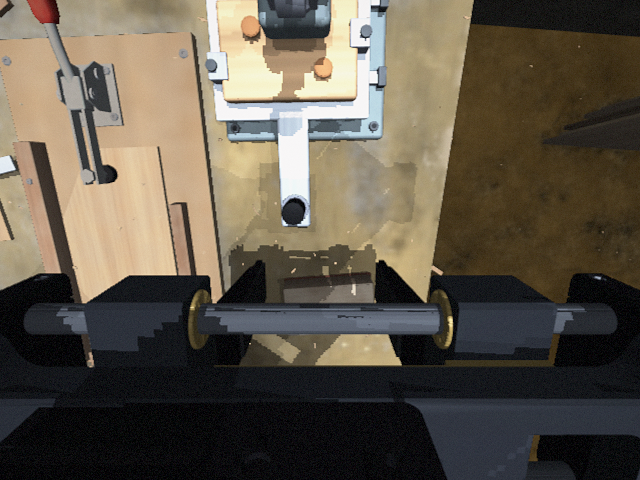

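The wrist view shows the knob at (293,211), A at (250,27) and B at (323,68). The overarm's front lower edge runs from (262,38) to (330,38), and the base's front corners are at (228,140) and (382,139).

Run:
```python
from h import *
for n,u,v,z in (("knobtop",293,210,.086),("A",250,27,.08),("B",323.5,68,.08),("ovL",262,38,.102),("ovR",329.5,38,.102),("baseL",227.5,140,.012),("baseR",382,139,.012),("panFL",224,101,.07),("panFR",357,100,.07)):
    w=world("wrist",(u,v),z=z);print(n,w.round(4),lp(w).round(4))
p=np.float32(cv2.imread("pics/w1.png"))
go([.434,-.1815,.14])
```

```text
knobtop [ 0.4366 -0.1831  0.086 ] [-0.1592  0.0083  0.086 ]
A [ 0.5846 -0.1404  0.08  ] [-0.0086  0.0404  0.08  ]
B [ 0.558  -0.2025  0.08  ] [-0.0395 -0.0197  0.08  ]
ovL [ 0.5708 -0.1542  0.102 ] [-0.0233  0.0275  0.102 ]
ovR [ 0.5743 -0.2057  0.102 ] [-0.0235 -0.0241  0.102 ]
baseL [ 0.4953 -0.1038  0.012 ] [-0.095   0.0832  0.012 ]
baseR [ 0.5076 -0.2704  0.012 ] [-0.0947 -0.0838  0.012 ]
panFL [ 0.5275 -0.1162  0.07  ] [-0.0638  0.0685  0.07  ]
panFR [ 0.5363 -0.234   0.07  ] [-0.0634 -0.0496  0.07  ]
t 2.65 p [ 0.4218 -0.2088  0.2332] local [-0.1758 -0.0163  0.2332] F [0.  0.2 0.2] open 60.1
tool shift mm [ 13.8 -26.7  93.2] turn deg [ 0.17 -0.14 -0.21]
```

{"api": "jog_arm", "payload": {
  "motion": [
    [0,0,0,0.014,-0.027,0.03,0.06],
    [0,0,0,0,0,0.03,0.06],
    [0,0,0,0,0,0.03,0.06],
    [0,0,0,0,0,0,0.06]
  ],
  "newtons": 30
}}

```text
t: 3.05
ee_pos: [0.4346, -0.1838, 0.1417]
tcp_rot: [[0.998, 0.068, 0.006], [0.069, -0.998, -0.005], [0.006, 0.006, -1.0]]
force: [0.4, -0.3, -0.1]
opening: 0.629
```

Run:
```python
from h import *
go([.434,-.182,.074])
```

```text
t 3.05 p [ 0.4346 -0.1838  0.1417] local [-0.1613  0.0077  0.1417] F [ 0.4 -0.3 -0.1] open 59.8
tool shift mm [-0.8 -2.2 67.7] turn deg [ 0.32 -0.34 -0.17]
```

{"api": "jog_arm", "payload": {
  "motion": [
    [0.3,-0.3,0,-0.001,-0.002,0.03,0.06],
    [0,0,0,0,0,0.025,0.06],
    [0,0,0,0,0,0.012,0.06],
    [0,0,0,0,0,0,0.02],
    [0,0,0,0,0,0,0.01],
    [0,0,0,0,0,0,0.01],
    [0,0,0,0,0,0,0.01]
  ],
  "newtons": 30
}}

```text
t: 3.75
ee_pos: [0.436, -0.1873, 0.0797]
tcp_rot: [[0.998, 0.068, 0.007], [0.068, -0.998, -0.004], [0.007, 0.005, -1.0]]
force: [0.5, 2.8, -0.1]
opening: 0.349
```

Run:
```python
from h import *
s=read_state(); p=np.array(s["ee_pos"])
go(p+pw([.0083,-.040,0])-O)
```

```text
t 3.75 p [ 0.436  -0.1873  0.0797] local [-0.1601  0.0042  0.0797] F [ 0.5  2.8 -0.1] open 33.2
tool shift mm [ 8.4 40.   0.2] turn deg [ 0.27 -0.39 -0.18]
```

{"api": "jog_arm", "payload": {
  "motion": [
    [0,0,0,0,-0.004,0.004,0.01],
    [0,0,0,0,0,0,0.01],
    [0,0,0,0,0,0,0.01],
    [0,0,0,0,0,0,0.01]
  ]
}}

```text
t: 4.15
ee_pos: [0.4359, -0.1827, 0.0762]
tcp_rot: [[0.998, 0.068, 0.008], [0.068, -0.998, -0.005], [0.008, 0.005, -1.0]]
force: [-0.3, -1.5, -3.2]
opening: 0.221
```

```bash
cat > look.py <<'E'
from h import *
p,d=camera("top")
def q(n,z,k=2):
    for m in mark_of("top",n)[:k]:
        w=world("top",m["pixel"],z=z);print(n,round(m["score"],2),np.round(m["pixel"],1),lp(w).round(4))
E
python3 - <<'E'
from look import *
q("button_a_top",.08,3);q("panel",.07)
cv2.imwrite("pics/t2.png",cv2.resize(p[180:300,340:500],(800,600),interpolation=cv2.INTER_CUBIC))
go([.434,-.182,.074])
E
```

```text
button_a_top 0.57 [386.4 227. ] [-0.0056  0.0424  0.08  ]
panel 0.84 [398.6 232. ] [-0.0185  0.0125  0.07  ]
t 4.3 p [ 0.4359 -0.1828  0.0762] local [-0.1599  0.0087  0.0762] F [ 0.6 -0.7 -3.3] open 21.4
tool shift mm [-1.9 -0.9  2.2] turn deg [ 0.29 -0.46 -0.19]
```

{"api": "jog_arm", "payload": {
  "motion": [
    [0,0,0,0.002,0.01,0,0.01],
    [0,0,0,0.002,0.01,0,0.01],
    [0,0,0,0.002,0.01,0,0.01],
    [0,0,0,0.002,0.009,0,0.01],
    [0,0,0,0,0,0,0.01]
  ]
}}

```text
t: 4.8
ee_pos: [0.4429, -0.2196, 0.0762]
tcp_rot: [[0.998, 0.069, -0.001], [0.069, -0.998, 0.002], [-0.001, -0.002, -1.0]]
force: [1.5, -3.1, -1.4]
opening: 0.229
```

Run:
```python
from look import *
go(pw([-.1516,-.030,.076]))
q("button_a_top",.08,3);q("panel",.07)
```

```text
t 4.85 p [ 0.4429 -0.2195  0.0762] local [-0.1555 -0.0284  0.0762] F [-0.8 -3.5 -1.4] open 21.2
tool shift mm [3.9 1.6 0.2] turn deg [-0.1   0.04 -0.14]
panel 0.73 [415.7 230.4] [-0.017  -0.0287  0.07  ]
```

{"api": "jog_arm", "payload": {
  "motion": [
    [0,0,0,0.004,0.002,0,0.01],
    [0,0,0,0,0,0,0.01]
  ]
}}

```text
t: 5.15
ee_pos: [0.4466, -0.2199, 0.0762]
tcp_rot: [[0.998, 0.07, -0.002], [0.07, -0.998, 0.003], [-0.002, -0.003, -1.0]]
force: [2.8, -2.9, -1.6]
opening: 0.226
```

Run:
```python
from look import *
go(pw([-.1516,-.030,.076]))
q("button_a_top",.08,3);q("panel",.07)
w,d=camera("wrist")
for m in mark_of("wrist","button_b_top"):
    x=world("wrist",m["pixel"],z=.08);print(round(m["score"],2),np.round(m["pixel"],1),lp(x).round(4))
s,_=camera("side")
cv2.imwrite("pics/v3.png",np.hstack([cv2.resize(w[:300],(400,300)[::1]),cv2.resize(p[180:300,340:500],(400,300),interpolation=cv2.INTER_CUBIC)]))
```

```text
t 5.2 p [ 0.4466 -0.22    0.0762] local [-0.1519 -0.0292  0.0762] F [ 0.6 -0.8 -1.7] open 21.6
tool shift mm [0.3 0.8 0.2] turn deg [-0.15  0.1  -0.1 ]
panel 0.59 [414.3 232. ] [-0.0206 -0.0251  0.07  ]
panel 0.38 [401.6 226.2] [-0.005   0.0044  0.07  ]
0.71 [393.1   6.8] [-0.0294 -0.0574  0.08  ]
```

View pics/v3.png

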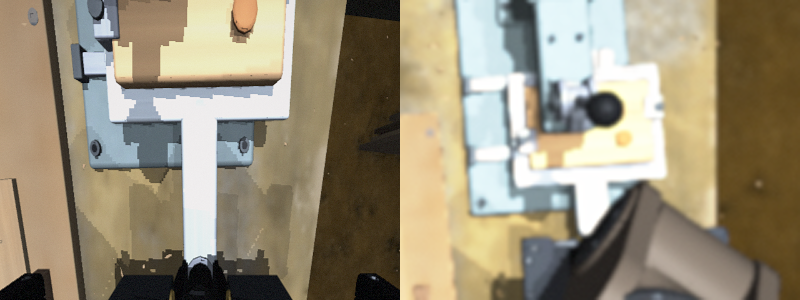

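Left half (wrist): B at about (392,8) in full pixels, with the gripper holding the knob. Right half (top): B is at (623,138) of the montage, which is (429,235) in full pixels; A is hidden under the overarm.

Run:
```python
from h import *
for n,c,u,v,z in (("B","top",429.2,235.2,.08),("B","wrist",392,8,.08),("panFR w","wrist",280*1.6,82,.066),("panFL w","wrist",116*1.6,82,.066),("baseFL","wrist",90*1.6,165,.012),("baseFR","wrist",251*1.6,165,.012)):
    w=world(c,(u,v),z=z);print(n,c,lp(w).round(4))
p=cv2.imread("pics/t2.png")
```

```text
B top [-0.0309 -0.0581  0.08  ]
B wrist [-0.0299 -0.057   0.08  ]
panFR w wrist [-0.0539 -0.0862  0.066 ]
panFL w wrist [-0.0536  0.0314  0.066 ]
baseFL wrist [-0.0922  0.0833  0.012 ]
baseFR wrist [-0.0925 -0.0805  0.012 ]
```

{"api": "jog_arm", "payload": {
  "motion": [
    [0,0,0,0,0.0015,0,0.01],
    [0,0,0,0,0,0,0.01]
  ]
}}

```text
t: 5.65
ee_pos: [0.4467, -0.221, 0.0762]
tcp_rot: [[0.998, 0.07, -0.002], [0.07, -0.998, 0.003], [-0.002, -0.004, -1.0]]
force: [2.4, -1.1, -1.2]
opening: 0.226
```

Run:
```python
from look import *
go(pw([-.1516,-.030,.076]))
```

```text
t 5.7 p [ 0.4467 -0.2211  0.0762] local [-0.1519 -0.0303  0.0762] F [ 2.6  0.6 -1.3] open 21.4
tool shift mm [ 0.3 -0.3  0.2] turn deg [-0.2  0.1 -0.1]
```

{"api": "jog_arm", "payload": {
  "motion": [
    [0,0,0,0,0,0,0.06],
    [0,0,0,0,0,0,0.06],
    [0,0,0,0,0,0,0.06],
    [0,0,0,0,0,0,0.06],
    [0,0,0,0,0,-0.03,0.06],
    [0,0,0,0,0,-0.045,0.06],
    [0,0,0,0,0,-0.045,0.06],
    [0,0,0,0,0,-0.045,0.06],
    [0,0,0,0,0,-0.045,0.06],
    [0,0,0,0,0,-0.045,0.06],
    [0,0,0,0,0,-0.045,0.06],
    [0,0,0,0,0,0,0.06]
  ]
}}

```text
t: 6.9
ee_pos: [0.4454, -0.2217, 0.3876]
tcp_rot: [[0.998, 0.07, -0.01], [0.07, -0.998, 0.007], [-0.009, -0.008, -1.0]]
force: [-0.4, 0.6, -1.2]
opening: 0.633
```

Run:
```python
from look import *
go(pw([-.020,0,.36]))
cv2.imwrite("pics/t4.png",cv2.resize(p[160:300,340:500],(685,600),interpolation=cv2.INTER_CUBIC))
q("panel",.07);q("button_a_top",.08);q("lever_grip",.278);q("carrier_knob",.086)
w,d=camera("wrist")
for n,z in (("button_b_top",.08),("lever_grip",.278)):
  for m in mark_of("wrist",n):
    x=world("wrist",m["pixel"],z=z);print(n,round(m["score"],2),np.round(m["pixel"],1),lp(x).round(4))
s,d=camera("side")
for m in mark_of("side","lever_grip"):
    x=world("side",m["pixel"],z=.278);print("side",round(m["score"],2),np.round(m["pixel"],1),lp(x).round(4))
cv2.imwrite("pics/w4.png",w)
```

```text
t 6.95 p [ 0.4448 -0.2213  0.3847] local [-0.1537 -0.0304  0.3847] F [ 0.6 -0.2 -0.7] open 60.2
tool shift mm [134.  -30.4  23.4] turn deg [-0.59  0.71 -0.09]
panel 0.6 [415.9 228. ] [-0.0112 -0.0296  0.07  ]
panel 0.34 [418.7 224.2] [-0.0025 -0.037   0.07  ]
lever_grip 0.71 [422.1 224.9] [-0.0214 -0.0005  0.278 ]
lever_grip 0.38 [419.1 335.2] [-0.2384  0.0206  0.278 ]
carrier_knob 0.65 [423.6 288.4] [-0.1555 -0.0348  0.086 ]
button_b_top 0.46 [346.9 101.6] [-0.0306 -0.0595  0.08  ]
lever_grip 0.94 [279.   45.3] [-0.0175 -0.0003  0.278 ]
side 0.85 [321.1 177.5] [-0.0207 -0.0043  0.278 ]
```

View pics/w4.png

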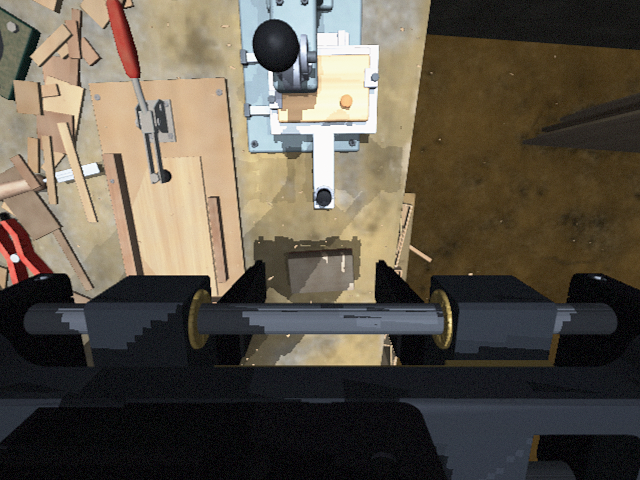

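The wrist view shows the ball at (279,45) and B at (347,101). B in press coordinates is (-30.6, -59.5) mm against an ideal of (-32, -60), so A is under the ram to about 1.5 mm.

{"api": "jog_arm", "payload": {
  "motion": [
    [0,0,0,0.034,-0.008,0,0.06],
    [0,0,0,0.034,-0.008,0,0.06],
    [0,0,0,0.034,-0.008,0,0.06],
    [-0.5,0.7,0,0.032,-0.007,0,0.06],
    [0,0,0,0,0,0,0.06]
  ]
}}

```text
t: 7.9
ee_pos: [0.5805, -0.1798, 0.3776]
tcp_rot: [[0.998, 0.067, -0.007], [0.067, -0.998, 0.006], [-0.007, -0.006, -1.0]]
force: [-0.3, 0.2, 0.1]
opening: 0.631
```

Run:
```python
from h import *
go(pw([-.020,0,.275]))
```

```text
t 7.9 p [ 0.5805 -0.1798  0.3776] local [-0.0155  0.0013  0.3776] F [-0.3  0.2  0.1] open 60.0
tool shift mm [ -3.8   1.9 102.6] turn deg [-0.34  0.39 -0.23]
```

{"api": "jog_arm", "payload": {
  "motion": [
    [-0.3,0.4,0,-0.004,0.002,0.035,0.06],
    [0,0,0,0,0,0.035,0.06],
    [0,0,0,0,0,0.033,0.06],
    [0,0,0,0,0,0,0.06],
    [0,0,0,0,0,0,0.02],
    [0,0,0,0,0,0,0.02],
    [0,0,0,0,0,0,0.02],
    [0,0,0,0,0,0,0.02]
  ],
  "newtons": 50
}}

```text
t: 8.7
ee_pos: [0.5758, -0.1817, 0.2753]
tcp_rot: [[0.998, 0.068, 0.003], [0.068, -0.998, 0.001], [0.003, -0.001, -1.0]]
force: [0.0, 20.7, -9.3]
opening: 0.354
```

Run:
```python
from h import *
go(pw([-.020,0,.275]))
import numpy as np
# arc steps relative to rest
for th in np.arange(0,1.45,.1): print(round(th,1),np.round([-115*np.cos(np.radians(80)-th)+115*np.cos(np.radians(80)), 115*np.sin(np.radians(80)-th)-115*np.sin(np.radians(80))],1))
```

```text
t 8.7 p [ 0.5758 -0.1817  0.2753] local [-2.020e-02 -2.000e-04  2.753e-01] F [ 0.  20.7 -9.3] open 33.7
tool shift mm [ 0.2 -0.2  0.3] turn deg [-0.06 -0.16 -0.19]
0.0 [0. 0.]
0.1 [-11.2  -2.6]
0.2 [-22.1  -6.2]
0.3 [-32.6 -11. ]
0.4 [-42.5 -16.7]
0.5 [-51.9 -23.4]
0.6 [-60.5 -31.1]
0.7 [-68.3 -39.5]
0.8 [-75.2 -48.7]
0.9 [-81.2 -58.5]
1.0 [-86.1 -68.9]
1.1 [-90.  -79.7]
1.2 [-92.8 -90.8]
1.3 [ -94.5 -102.2]
1.4 [ -95.  -113.7]
```

{"api": "jog_arm", "payload": {
  "motion": [
    [0,0,0,0,-0.002,0,0.02],
    [0,0,0,0,0,0,0.02],
    [0,0,0,0,0,0,0.02]
  ]
}}

```text
t: 9.0
ee_pos: [0.5758, -0.1797, 0.2752]
tcp_rot: [[0.998, 0.069, 0.003], [0.069, -0.998, 0.0], [0.003, -0.0, -1.0]]
force: [1.3, -0.3, -6.2]
opening: 0.32
```

{"api": "jog_arm", "payload": {
  "motion": [
    [0,0,0,-0.011,0,0.003,0.02],
    [0,0,0,-0.011,0,0.0035,0.02],
    [0,0,0,-0.0105,0,0.005,0.02],
    [0,0,0,-0.01,0,0.0055,0.02],
    [0,0,0,-0.0095,0,0.0065,0.02],
    [0,0,0,-0.0085,0,0.0075,0.02],
    [0,0,0,0,0,0,0.02]
  ]
}}

```text
t: 9.7
ee_pos: [0.5153, -0.1845, 0.2502]
tcp_rot: [[0.997, 0.068, 0.024], [0.068, -0.998, -0.005], [0.024, 0.006, -1.0]]
force: [10.4, 2.3, -9.8]
opening: 0.281
```

Run:
```python
from h import *
go(pw([-.115*np.cos(np.radians(80)-.8),0.0018,.163+.115*np.sin(np.radians(80)-.8)]))
```

```text
t 9.7 p [ 0.5153 -0.1845  0.2502] local [-0.0808  0.0013  0.2502] F [10.4  2.3 -9.8] open 26.7
tool shift mm [-14.8  -0.6  22.3] turn deg [ 0.36 -1.37 -0.2 ]
```

Run:
```python
from h import *
s,_=camera("side");w,_=camera("wrist")
cv2.imwrite("pics/v5.png",np.hstack([cv2.resize(s[150:270,250:410],(640,480),interpolation=cv2.INTER_CUBIC)[:,:440],w[:,140:500]]))
for m in mark_of("side","lever_grip")[:2]: print(m)
```

```text
{'pixel': [335.5, 185.0], 'score': 0.72}
{'pixel': [320.0, 252.6], 'score': 0.43}
```

View pics/v5.png

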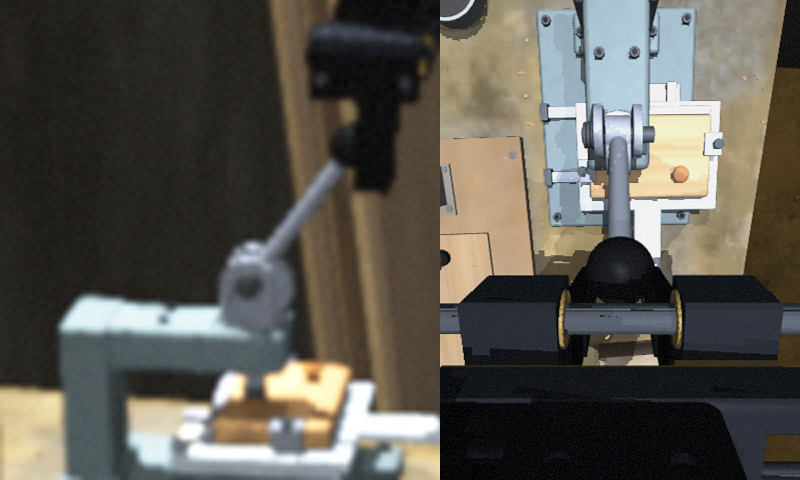

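The side view has the ball at (345,148), behind the finger pad at (375,150). It slipped rearwards because the damped lever was dragged too fast. I'll release it, regrasp centred and go slower at 60 N.

{"api": "jog_arm", "payload": {
  "motion": [
    [0,0,0,0,0,0,0.07],
    [0,0,0,0,0,0,0.07],
    [0,0,0,0,0,0,0.07],
    [0,0,0,0,0,0,0.07],
    [0,-1.3,0,0,0,-0.02,0.07],
    [0,0,0,0,0,-0.01,0.07],
    [0,0,0,0,0,0,0.07]
  ],
  "newtons": 60
}}

```text
t: 10.55
ee_pos: [0.5145, -0.1844, 0.281]
tcp_rot: [[0.998, 0.069, -0.002], [0.069, -0.998, -0.006], [-0.002, 0.006, -1.0]]
force: [-0.2, -0.5, -0.4]
opening: 0.727
```

Run:
```python
from h import *
go(pw([-.019,.0018,.278]))
w,d=camera("wrist")
for m in masks_of("wrist","lever_grip")[:2]:
    l,t,r,b=m["box"]; print(round(m["score"],2),m["box"],lp(world("wrist",((l+r)/2,(t+b)/2),z=.278)).round(4))
for m in mark_of("wrist","lever_grip")[:1]: print(m,lp(world("wrist",m["pixel"],z=.278)).round(4))
s,d=camera("side")
for m in mark_of("side","lever_grip")[:1]: print(m)
```

```text
t 10.55 p [ 0.5145 -0.1844  0.281 ] local [-0.0816  0.0014  0.281 ] F [-0.2 -0.5 -0.4] open 69.2
tool shift mm [62.6 -0.5  2.8] turn deg [ 0.34  0.14 -0.14]
0.84 [285.3, 113.7, 357.6, 201.4] [-0.0167  0.0013  0.278 ]
0.75 [280.7, 77.4, 416.4, 288.4] [-0.028  -0.0111  0.278 ]
{'pixel': [319.5, 164.5], 'score': 0.89} [-0.0198  0.0022  0.278 ]
{'pixel': [318.4, 177.7], 'score': 0.63}
```

{"api": "jog_arm", "payload": {
  "motion": [
    [0.3,0,0,0.02,0,0,0.07],
    [0,0,0,0.02,0,0,0.07],
    [0,0,0,0.02,0,0.003,0.07],
    [0,0,0,0.002,0,0.003,0.07],
    [0,0,0,0,0,0,0.07]
  ]
}}

```text
t: 11.3
ee_pos: [0.5765, -0.1797, 0.2705]
tcp_rot: [[0.998, 0.068, -0.008], [0.068, -0.998, 0.002], [-0.008, -0.003, -1.0]]
force: [-1.4, -0.8, -0.2]
opening: 0.738
```

Run:
```python
from h import *
go(pw([-.018,.0018,.274]))
```

```text
t 11.3 p [ 0.5765 -0.1797  0.2705] local [-0.0195  0.0017  0.2705] F [-1.4 -0.8 -0.2] open 70.2
tool shift mm [ 1.4 -0.1 -3.5] turn deg [-0.15  0.44 -0.18]
```

{"api": "jog_arm", "payload": {
  "motion": [
    [0,0.4,0,0.0015,0,-0.006,0.02],
    [0,0,0,0,0,0,0.02],
    [0,0,0,0,0,0,0.02],
    [0,0,0,0,0,0,0.02],
    [0,0,0,0,0,0,0.02],
    [0,0,0,0,0,0,0.02],
    [0,0,0,0,0,0,0.02],
    [0,0,0,0,0,0,0.02]
  ],
  "newtons": 60
}}

```text
t: 12.1
ee_pos: [0.5758, -0.1796, 0.2778]
tcp_rot: [[0.998, 0.067, 0.0], [0.067, -0.998, 0.003], [0.0, -0.003, -1.0]]
force: [0.2, 0.1, -0.5]
opening: 0.316
```

Run:
```python
from h import *
go(pw([-.019,.0018,.277]))
```

```text
t 12.1 p [ 0.5758 -0.1796  0.2778] local [-0.0201  0.0018  0.2778] F [ 0.2  0.1 -0.5] open 30.0
tool shift mm [1.1 0.  0.8] turn deg [-0.16 -0.01 -0.23]
```

{"api": "jog_arm", "payload": {
  "motion": [
    [0,0,0,-0.005,0,0.001,0.02],
    [0,0,0,-0.005,0,0.001,0.02],
    [0,0,0,-0.005,0,0.0015,0.02],
    [0,0,0,-0.005,0,0.0015,0.02],
    [0,0,0,-0.005,0,0.002,0.02],
    [0,0,0,-0.005,0,0.002,0.02],
    [0,0,0,-0.0045,0,0.0025,0.02],
    [0,0,0,-0.0045,0,0.0025,0.02],
    [0,0,0,0,0,0,0.02]
  ]
}}

```text
t: 13.0
ee_pos: [0.5366, -0.1829, 0.2654]
tcp_rot: [[0.998, 0.068, 0.012], [0.068, -0.998, -0.001], [0.012, 0.001, -1.0]]
force: [3.0, 1.3, 0.7]
opening: 0.309
```

```bash
cat >> h.py <<'E'
def arc(th):
    a=np.radians(80)-th; return pw([-.115*np.cos(a),.0018,.165+.115*np.sin(a)])
E
python3 - <<'E'
from h import *
go(arc(.7))
E
```

```text
t 13.0 p [ 0.5366 -0.1829  0.2654] local [-0.0594  0.0013  0.2654] F [3.  1.3 0.7] open 29.4
tool shift mm [-29.1  -0.4  26.3] turn deg [ 0.08 -0.67 -0.18]
```

{"api": "jog_arm", "payload": {
  "motion": [
    [0,-0.7,0,-0.004,0,0.003,0.02],
    [0,0,0,-0.004,0,0.003,0.02],
    [0,0,0,-0.004,0,0.003,0.02],
    [0,0,0,-0.004,0,0.0035,0.02],
    [0,0,0,-0.0035,0,0.0035,0.02],
    [0,0,0,-0.0035,0,0.0035,0.02],
    [0,0,0,-0.0035,0,0.0035,0.02],
    [0,0,0,-0.003,0,0.004,0.02],
    [0,0,0,0,0,0,0.02]
  ]
}}

```text
t: 13.9
ee_pos: [0.5014, -0.1849, 0.2385]
tcp_rot: [[0.998, 0.067, -0.01], [0.067, -0.998, -0.0], [-0.01, -0.0, -1.0]]
force: [-0.1, 0.0, 0.1]
opening: 0.209
```

Run:
```python
from h import *
go(arc(1.0))
s,_=camera("side")
for m in mark_of("side","lever_grip")[:1]: print(m)
```

```text
t 13.9 p [ 0.5014 -0.1849  0.2385] local [-0.0947  0.0019  0.2385] F [-0.1  0.   0.1] open 19.8
tool shift mm [-11.1   0.2  29.2] turn deg [-0.03  0.56 -0.27]
{'pixel': [313.1, 249.6], 'score': 0.63}
```

The pinch popped out sideways again: the pads are empty at 19.8 mm. I'll regrasp with the tool tilted about 40° so the lag goes towards the palm, and turn the tool with the lever.

{"api": "jog_arm", "payload": {
  "motion": [
    [0,0,0,0,0,-0.02,0.06],
    [0,0,0,0,0,-0.045,0.06],
    [0,0,0,0,0,-0.045,0.06],
    [0,0,0,0,0,-0.045,0.06],
    [0,-8,0,0,0,0,0.06],
    [0,-8,0,0,0,0,0.06],
    [0,-8,0,0,0,0,0.06],
    [0,-8,0,0,0,0,0.06],
    [0,-8,0,0,0,0,0.06],
    [0,0,0,0,0,0,0.06]
  ]
}}

```text
t: 15.0
ee_pos: [0.5042, -0.1845, 0.4046]
tcp_rot: [[0.746, 0.064, -0.663], [0.045, -0.998, -0.046], [-0.664, 0.005, -0.747]]
force: [0.6, -0.1, -0.4]
opening: 0.629
```

Run:
```python
from h import *
go(pw([-.020+.07*.643,.0018,.278+.07*.766]),Rd(pitch=-40)); print(read_state()["qpos"].round(2))
s,_=camera("side")
for m in mark_of("side","lever_grip")[:2]: print(m, lp(world("side",m["pixel"],z=.278)).round(4))
```

```text
t 15.0 p [ 0.5042 -0.1845  0.4046] local [-0.0919  0.0021  0.4046] F [ 0.6 -0.1 -0.4] open 59.9
tool shift mm [135.8  -0.9 -23.1] turn deg [-0.05  1.64 -0.49]
[-0.35  0.52  1.22 -0.31  2.06  1.11]
{'pixel': [319.0, 178.2], 'score': 0.79} [-0.0164  0.0034  0.278 ]
{'pixel': [371.8, 249.9], 'score': 0.59} [-0.1936  0.4943  0.278 ]
```

{"api": "jog_arm", "payload": {
  "motion": [
    [0,0.8,0,0.034,0,-0.006,0.06],
    [0,0.8,0,0.034,0,-0.006,0.06],
    [0,0,0,0.034,0,-0.006,0.06],
    [0,0,0,0.034,0,-0.005,0.06],
    [0,0,0,0,0,0,0.06]
  ]
}}

```text
t: 15.6
ee_pos: [0.6252, -0.1787, 0.3436]
tcp_rot: [[0.791, 0.061, -0.608], [0.042, -0.998, -0.045], [-0.61, 0.011, -0.792]]
force: [0.4, 0.1, -0.6]
opening: 0.629
```

Run:
```python
from h import *
go(pw([-.019,.0018,.278]),Rd(pitch=-40)); print(read_state()["qpos"].round(2))
```

```text
t 15.6 p [ 0.6252 -0.1787  0.3436] local [ 0.0292 -0.0008  0.3436] F [ 0.4  0.1 -0.6] open 59.9
tool shift mm [ 1.8 -2.8 81.4] turn deg [ 0.09 -2.41 -0.86]
[-0.29  0.73  0.96 -0.25  2.06  1.17]
```

{"api": "jog_arm", "payload": {
  "motion": [
    [0,-2.4,-0.9,0.006,-0.003,0.02,0.06],
    [0,0,0,0,0,0.025,0.06],
    [0,0,0,0,0,0.025,0.06],
    [0,0,0,0,0,0,0.06]
  ]
}}

```text
t: 16.0
ee_pos: [0.5834, -0.1798, 0.29]
tcp_rot: [[0.777, 0.071, -0.626], [0.053, -0.997, -0.047], [-0.627, 0.003, -0.779]]
force: [0.6, -1.1, -0.6]
opening: 0.63
```

Run:
```python
from h import *
go(pw([-.019,.0018,.278]),Rd(pitch=-40))
```

```text
t 16.0 p [ 0.5834 -0.1798  0.29  ] local [-0.0125  0.0011  0.29  ] F [ 0.6 -1.1 -0.6] open 59.9
tool shift mm [ 2.5 -0.8 13.4] turn deg [ 0.14 -1.15 -0.13]
```

{"api": "jog_arm", "payload": {
  "motion": [
    [0,-1,0,0.007,-0.001,0.01,0.06],
    [0,0,0,0,0,0,0.02],
    [0,0,0,0,0,0,0.02],
    [0,0,0,0,0,0,0.02],
    [0,0,0,0,0,0,0.02],
    [0,0,0,0,0,0,0.02],
    [0,0,0,0,0,0,0.02],
    [0,0,0,0,0,0,0.02]
  ],
  "newtons": 60
}}

```text
t: 16.8
ee_pos: [0.5842, -0.179, 0.2829]
tcp_rot: [[0.773, 0.071, -0.631], [0.051, -0.997, -0.049], [-0.633, 0.006, -0.774]]
force: [-1.4, 0.9, -0.2]
opening: 0.311
```

Run:
```python
from h import *
go(pw([-.019,.0018,.278]),Rd(pitch=-40))
```

```text
t 16.8 p [ 0.5842 -0.179   0.2829] local [-0.0117  0.0018  0.2829] F [-1.4  0.9 -0.2] open 29.6
tool shift mm [-2.6 -0.   8.4] turn deg [ 0.24 -0.73 -0.27]
```

{"api": "jog_arm", "payload": {
  "motion": [
    [0,0,0,-0.0035,0,0.0045,0.02],
    [0,0,0,-0.0035,0,0.0047,0.02],
    [0,0,0,-0.003,0,0.005,0.02],
    [0,0,0,-0.003,0,0.005,0.02],
    [0,0,0,-0.0025,0,0.005,0.02],
    [0,0,0,-0.0025,0,0.005,0.02],
    [0,0,0,0,0,0,0.02]
  ]
}}

```text
t: 17.5
ee_pos: [0.5506, -0.1817, 0.2732]
tcp_rot: [[0.778, 0.071, -0.624], [0.05, -0.997, -0.052], [-0.626, 0.009, -0.78]]
force: [3.0, 1.5, 1.0]
opening: 0.317
```

```bash
cat >> h.py <<'E'
def lever():
    "ball angle as seen: side camera pixel against arc model"
    c=get_calibration("side");f=240/np.tan(np.radians(c["fov_y"])/2);M=np.linalg.inv(np.array(c["cam_to_world"]))
    camera("side")
    for m in mark_of("side","lever_grip")[:2]:
        th=np.arange(-.1,1.8,.01);P=np.array([arc(t) for t in th])@M[:3,:3].T+M[:3,3]
        uv=P[:,:2]/P[:,2:]*f+[c["cx"],c["cy"]];e=np.hypot(*(uv-m["pixel"]).T);i=e.argmin();print("lever",m["score"].__round__(2),np.round(m["pixel"],1),"th",round(th[i],2),"err px",round(e[i],1))
E
python3 - <<'E'
from h import *
go(arc(.3),Rd(pitch=-40)); lever()
E
```

```text
t 17.5 p [ 0.5506 -0.1817  0.2732] local [-0.0454  0.0015  0.2732] F [3.  1.5 1. ] open 30.1
tool shift mm [-1.9 -0.3  9.1] turn deg [ 0.39 -1.26 -0.32]
lever 0.72 [328.8 179.8] th 0.19 err px 0.7
```

{"api": "jog_arm", "payload": {
  "motion": [
    [0,-1.2,0,-0.002,0,0.0055,0.02],
    [0,0,0,-0.002,0,0.0055,0.02],
    [0,0,0,-0.0015,0,0.0055,0.02],
    [0,0,0,-0.0015,0,0.0055,0.02],
    [0,0,0,-0.001,0,0.0055,0.02],
    [0,0,0,-0.001,0,0.0055,0.02],
    [0,0,0,0,0,0,0.02]
  ]
}}

```text
t: 18.3
ee_pos: [0.5217, -0.1841, 0.2543]
tcp_rot: [[0.761, 0.072, -0.644], [0.048, -0.997, -0.054], [-0.647, 0.01, -0.763]]
force: [1.6, 1.1, 3.8]
opening: 0.317
```

Run:
```python
from h import *
go(arc(.6),Rd(pitch=-40)); lever()
```

```text
t 18.3 p [ 0.5217 -0.1841  0.2543] local [-0.0744  0.0012  0.2543] F [1.6 1.1 3.8] open 30.2
tool shift mm [ 0.  -0.7  9.3] turn deg [ 0.45  0.29 -0.37]
```

{"api": "jog_arm", "payload": {
  "motion": [
    [0,0,0,-0.0005,0,0.006,0.02],
    [0,0,0,-0.0005,0,0.006,0.02],
    [0,2.9,0,-0.0007,0,0.006,0.02],
    [0,2.9,0,-0.0007,0,0.006,0.02],
    [0,2.9,0,-0.0007,0,0.006,0.02],
    [0,2.9,0,-0.0007,0,0.006,0.02],
    [0,0,0,0,0,0,0.02]
  ]
}}

```text
t: 19.1
ee_pos: [0.4991, -0.186, 0.2283]
tcp_rot: [[0.88, 0.072, -0.469], [0.058, -0.997, -0.044], [-0.471, 0.012, -0.882]]
force: [2.9, 1.8, 3.0]
opening: 0.313
```

Run:
```python
from h import *
go(arc(.9),Rd(pitch=-28)); lever()
```

```text
t 19.1 p [ 0.4991 -0.186   0.2283] local [-0.097   0.001   0.2283] F [2.9 1.8 3. ] open 29.7
tool shift mm [ 0.4 -0.9  9.5] turn deg [ 0.59  0.11 -0.31]
lever 0.5 [348.6 199.6] th 0.85 err px 1.6
```

{"api": "jog_arm", "payload": {
  "motion": [
    [0.3,2.9,0,-0.001,-0.001,0.006,0.02],
    [0.3,2.9,0,-0.001,0,0.006,0.02],
    [0,2.9,0,-0.001,0,0.006,0.02],
    [0,2.9,0,-0.001,0,0.006,0.02],
    [0,2.9,0,-0.001,0,0.006,0.02],
    [0,2.9,0,-0.001,0,0.006,0.02],
    [0,0,0,0,0,0,0.02]
  ]
}}

```text
t: 19.9
ee_pos: [0.4849, -0.1872, 0.1963]
tcp_rot: [[0.982, 0.069, -0.178], [0.067, -0.998, -0.017], [-0.178, 0.004, -0.984]]
force: [0.8, 2.4, 2.5]
opening: 0.316
```

Run:
```python
from h import *
go(arc(1.2),Rd(pitch=-11)); lever()
```

```text
t 19.9 p [ 0.4849 -0.1872  0.1963] local [-0.1113  0.0007  0.1963] F [0.8 2.4 2.5] open 30.0
tool shift mm [ 0.1 -1.1  9. ] turn deg [ 0.22 -0.73 -0.18]
lever 0.46 [353.2 211.9] th 1.18 err px 1.9
```

{"api": "jog_arm", "payload": {
  "motion": [
    [0,2.5,0,-0.0005,-0.001,0.006,0.02],
    [0,2.5,0,-0.0005,0,0.006,0.02],
    [0,2.5,0,-0.0005,0,0.006,0.02],
    [0,2.5,0,0,0,0.006,0.02],
    [0,0,0,0,0,0,0.02]
  ]
}}

```text
t: 20.5
ee_pos: [0.481, -0.1876, 0.1725]
tcp_rot: [[0.997, 0.071, -0.008], [0.071, -0.997, -0.005], [-0.008, 0.005, -1.0]]
force: [2.1, 2.9, 3.3]
opening: 0.316
```

Run:
```python
from h import *
go(arc(1.4),Rd(pitch=0)); lever()
s,_=camera("side");w,_=camera("wrist")
cv2.imwrite("pics/v6.png",np.hstack([cv2.resize(s[170:290,270:410],(560,480),interpolation=cv2.INTER_CUBIC),w[:,200:440]]))
```

```text
t 20.5 p [ 0.481  -0.1876  0.1725] local [-0.1153  0.0006  0.1725] F [2.1 2.9 3.3] open 30.0
tool shift mm [ 0.3 -1.2  7.9] turn deg [ 0.28  0.48 -0.04]
lever 0.49 [356.8 219.6] th 1.37 err px 0.8
```

View pics/v6.png

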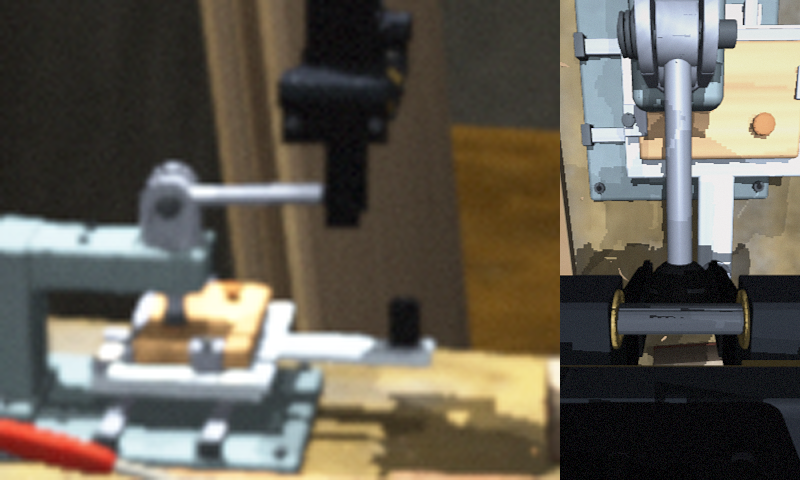

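The side view shows the lever level, from (180,195) to (325,192), and the ram on A. Lever estimate is 1.37–1.40. I'll swing it back while holding the ball.

{"api": "jog_arm", "payload": {
  "motion": [
    [0,0,0,0,0,0,0.02],
    [0,-5.7,0,0.0015,-0.001,-0.0115,0.02],
    [0,-5.7,0,0.0015,0,-0.0115,0.02],
    [0,-5.7,0,0.0015,0,-0.0115,0.02],
    [0,-5.7,0,0.0015,0,-0.0115,0.02],
    [0,-5.7,0,0.0015,0,-0.0115,0.02],
    [0,-5.7,0,0.0015,0,-0.0115,0.02],
    [0,-5.7,0,0.0015,0,-0.0115,0.02],
    [0,0,0,0,0,0,0.02]
  ]
}}

```text
t: 21.6
ee_pos: [0.5155, -0.1845, 0.2498]
tcp_rot: [[0.73, 0.073, -0.679], [0.046, -0.997, -0.057], [-0.681, 0.01, -0.732]]
force: [-2.5, -1.2, 8.6]
opening: 0.315
```

Run:
```python
from h import *
go(arc(.3),Rd(pitch=-40))
```

```text
t 21.6 p [ 0.5155 -0.1845  0.2498] local [-0.0806  0.0013  0.2498] F [-2.5 -1.2  8.6] open 30.0
tool shift mm [  8.6  -0.3 -31.9] turn deg [ 0.49  2.96 -0.35]
```

{"api": "jog_arm", "payload": {
  "motion": [
    [0,1.5,0,0.001,0,-0.011,0.02],
    [0,1.5,0,0.002,0,-0.011,0.02],
    [0,0,0,0.003,0,-0.0105,0.02],
    [0,0,0,0.004,0,-0.01,0.02],
    [0,0,0,0.004,0,-0.008,0.02],
    [0,0,0,0,0,0,0.06],
    [0,0,0,0,0,0,0.06],
    [0,0,0,0,0,0,0.06],
    [0,0,0,0,0,0,0.06],
    [0,0,0,0,0,-0.03,0.06],
    [0,0,0,0,0,-0.04,0.06],
    [0,0,0,0,0,-0.04,0.06]
  ]
}}

```text
t: 22.8
ee_pos: [0.6301, -0.1751, 0.3612]
tcp_rot: [[0.755, 0.072, -0.651], [0.049, -0.997, -0.052], [-0.654, 0.008, -0.757]]
force: [0.4, -0.1, 0.1]
opening: 0.629
```

Run:
```python
from h import *
go(pw([-.152,-.030,.38]),Rd()); lever()
```

```text
t 22.8 p [ 0.6301 -0.1751  0.3612] local [0.0344 0.0024 0.3612] F [ 0.4 -0.1  0.1] open 59.8
tool shift mm [-153.2   32.5  107.7] turn deg [ 0.41 40.81 -0.15]
lever 0.55 [320.5 175.9] th -0.01 err px 2.1
```

{"api": "jog_arm", "payload": {
  "motion": [
    [0,0,0,-0.031,0.0065,0.021,0.06],
    [0,0,0,-0.031,0.0065,0.021,0.06],
    [0,0,0,-0.031,0.0065,0.021,0.06],
    [0,0,0,-0.031,0.0065,0.021,0.06],
    [0,0,0,-0.031,0.0065,0.021,0.06],
    [0,8.2,0,0,0,0,0.06],
    [0,8.2,0,0,0,0,0.06],
    [0,8.2,0,0,0,0,0.06],
    [0,8.2,0,0,0,0,0.06],
    [0,8,0,0,0,0,0.06],
    [0,0,0,0,0,0,0.06]
  ]
}}

```text
t: 24.0
ee_pos: [0.4347, -0.2199, 0.3769]
tcp_rot: [[0.997, 0.069, 0.024], [0.069, -0.998, -0.007], [0.024, 0.009, -1.0]]
force: [0.5, 0.5, 0.4]
opening: 0.632
```

Run:
```python
from h import *
go(pw([-.152,-.030,.077]),Rd())
w,d=camera("wrist")
for n,z in (("button_b_top",.08),("carrier_knob",.086),):
  for m in mark_of("wrist",n)[:2]:
    x=world("wrist",m["pixel"],z=z);print(n,round(m["score"],2),np.round(m["pixel"],1),lp(x).round(4))
```

```text
t 24.0 p [ 0.4347 -0.2199  0.3769] local [-0.1637 -0.0283  0.3769] F [0.5 0.5 0.4] open 60.1
tool shift mm [  4.6  -0.9 300. ] turn deg [ 0.5  -1.37 -0.12]
button_b_top 0.49 [341.  104.5] [-0.0316 -0.0574  0.08  ]
```

{"api": "jog_arm", "payload": {
  "motion": [
    [0.5,-1.4,0,0.011,0.001,0,0.06],
    [0,0,0,0,0,0.045,0.06],
    [0,0,0,0,0,0.045,0.06],
    [0,0,0,0,0,0.045,0.06],
    [0,0,0,0,0,0.045,0.06],
    [0,0,0,0,0,0.03,0.06],
    [0,0,0,0,0,0.015,0.06],
    [0,0,0,0,0,0,0.06]
  ]
}}

```text
t: 24.95
ee_pos: [0.4479, -0.2182, 0.1368]
tcp_rot: [[0.996, 0.082, -0.035], [0.082, -0.997, 0.005], [-0.035, -0.008, -0.999]]
force: [0.4, 0.4, 0.7]
opening: 0.63
```

Run:
```python
from h import *
go(pw([-.152,-.030,.076]),Rd())
```

```text
t 24.95 p [ 0.4479 -0.2182  0.1368] local [-0.1505 -0.0275  0.1368] F [0.4 0.4 0.7] open 59.9
tool shift mm [ 0.6  2.9 60.8] turn deg [-0.44  2.    0.59]
```

{"api": "jog_arm", "payload": {
  "motion": [
    [-0.4,1.8,0.5,0,0.003,0,0.06],
    [0,0,0,0,0,0.03,0.06],
    [0,0,0,0,0,0.025,0.06],
    [0,0,0,0,0,0.003,0.06],
    [0,0,0,0,0,0,0.06]
  ],
  "newtons": 30
}}

```text
t: 25.45
ee_pos: [0.4514, -0.221, 0.0776]
tcp_rot: [[0.997, 0.079, -0.009], [0.079, -0.997, 0.001], [-0.009, -0.002, -1.0]]
force: [0.5, -0.2, 0.4]
opening: 0.632
```

Run:
```python
from h import *
go(pw([-.152,-.030,.076]),Rd())
```

```text
t 25.45 p [ 0.4514 -0.221   0.0776] local [-0.1472 -0.0306  0.0776] F [ 0.5 -0.2  0.4] open 60.1
tool shift mm [-4.8 -0.6  1.7] turn deg [-0.09  0.49  0.42]
```

{"api": "jog_arm", "payload": {
  "motion": [
    [0,0.5,0.4,-0.005,0,0.001,0.06],
    [0,0,0,0,0,0,0.01],
    [0,0,0,0,0,0,0.01],
    [0,0,0,0,0,0,0.01],
    [0,0,0,0,0,0,0.01],
    [0,0,0,0,0,0,0.01],
    [0,0,0,0,0,0,0.01],
    [0,0,0,0,0,0,0.01],
    [0,0,0,0,0,0,0.01]
  ]
}}

```text
t: 26.35
ee_pos: [0.4476, -0.222, 0.0806]
tcp_rot: [[0.997, 0.072, 0.004], [0.072, -0.997, -0.001], [0.004, 0.002, -1.0]]
force: [-0.0, 1.1, -0.1]
opening: 0.226
```

Run:
```python
from h import *
go(pw([-.120,.0305,.076]),Rd())
```

```text
t 26.35 p [ 0.4476 -0.222   0.0806] local [-0.151  -0.0313  0.0806] F [-0.   1.1 -0.1] open 21.5
tool shift mm [ 31.  -61.8   4.7] turn deg [ 0.09 -0.25  0.02]
```

{"api": "jog_arm", "payload": {
  "motion": [
    [0,0,0,0.0045,-0.009,0.001,0.01],
    [0,0,0,0.0045,-0.009,0.001,0.01],
    [0,0,0,0.0045,-0.009,0.001,0.01],
    [0,0,0,0.0045,-0.009,0,0.01],
    [0,0,0,0.0045,-0.009,0,0.01],
    [0,0,0,0.0045,-0.009,0,0.01],
    [0,0,0,0.0045,-0.008,0,0.01],
    [0,0,0,0,0,0,0.01]
  ]
}}

```text
t: 27.15
ee_pos: [0.4757, -0.1604, 0.0806]
tcp_rot: [[0.997, 0.071, 0.007], [0.071, -0.997, -0.008], [0.007, 0.009, -1.0]]
force: [3.1, 3.1, 0.0]
opening: 0.223
```

Run:
```python
from h import *
go(pw([-.119,.0312,.078]),Rd())
```

```text
t 27.15 p [ 0.4757 -0.1604  0.0806] local [-0.1186  0.0282  0.0806] F [3.1 3.1 0. ] open 21.2
tool shift mm [-0.4 -3.   2.6] turn deg [ 0.51 -0.38 -0.02]
```

{"api": "jog_arm", "payload": {
  "motion": [
    [0,0,0,0,-0.003,0,0.01],
    [0,0,0,0,0,0,0.01]
  ]
}}

```text
t: 27.35
ee_pos: [0.4755, -0.1575, 0.0806]
tcp_rot: [[0.997, 0.071, 0.007], [0.071, -0.997, -0.009], [0.007, 0.009, -1.0]]
force: [1.7, 4.2, 1.4]
opening: 0.227
```

Run:
```python
from h import *
go(pw([-.119,.0312,.078]),Rd())
```

```text
t 27.35 p [ 0.4755 -0.1575  0.0806] local [-0.1186  0.031   0.0806] F [1.7 4.2 1.4] open 21.6
tool shift mm [-0.4 -0.2  2.6] turn deg [ 0.52 -0.39 -0.02]
```

{"api": "jog_arm", "payload": {
  "motion": [
    [0,0,0,0,0,0,0.06],
    [0,0,0,0,0,0,0.06],
    [0,0,0,0,0,0,0.06],
    [0,0,0,0,0,0,0.06],
    [0,0,0,-0.005,0,-0.03,0.06],
    [0,0,0,-0.02,0,-0.04,0.06],
    [0,0,0,-0.01,0,-0.045,0.06],
    [0,0,0,0,0,-0.045,0.06],
    [0,0,0,0,0,-0.045,0.06],
    [0,0,0,0,0,-0.045,0.06],
    [0,0,0,0,0,-0.03,0.06],
    [0,0,0,0,0,0,0.06]
  ]
}}

```text
t: 28.55
ee_pos: [0.4357, -0.1585, 0.3712]
tcp_rot: [[0.998, 0.07, 0.006], [0.07, -0.997, -0.009], [0.005, 0.009, -1.0]]
force: [-0.8, -0.7, -0.6]
opening: 0.628
```

Run:
```python
from look import *
go(pw([-.020+.07*.643,.0018,.278+.07*.766]),Rd(pitch=-40))
q("button_a_top",.074,2)
w,d=camera("wrist")
for n,z in (("button_b_top",.074),("carrier_knob",.086),):
  for m in mark_of("wrist",n)[:2]:
    x=world("wrist",m["pixel"],z=z);print(n,round(m["score"],2),np.round(m["pixel"],1),lp(x).round(4))
cv2.imwrite("pics/w7.png",cv2.resize(w[:270,140:500],(800,600),interpolation=cv2.INTER_CUBIC))
```

```text
t 28.6 p [ 0.4353 -0.1583  0.3693] local [-0.1587  0.0332  0.3693] F [-0.3  1.5  0.2] open 60.2
tool shift mm [183.7  30.8  38.4] turn deg [  0.39 -40.17  -0.22]
button_a_top 0.49 [376.5 205.3] [0.0481 0.0619 0.074 ]
button_b_top 0.52 [319.9  65.8] [0.0092 0.0327 0.074 ]
button_b_top 0.5 [369.2  37. ] [ 0.0406 -0.0265  0.074 ]
```

View pics/w7.png

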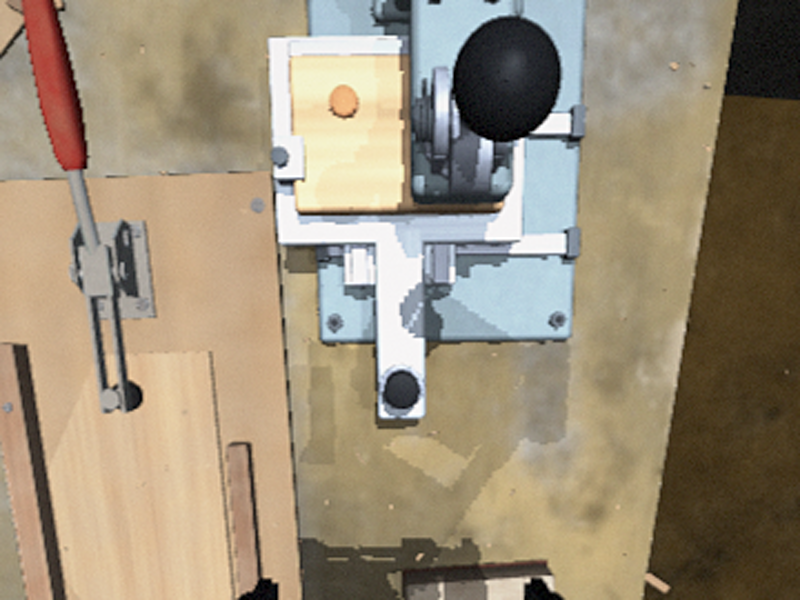

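Seated A is at crop (343,100), full (294.4,45). The base's front corners are at crop (320,341) and (571,340).

Run:
```python
from h import *
f=lambda u,v,z:lp(world("wrist",(140+u*.45,v*.45),z=z))
a=f(343,100,.074);l=f(320,341,.012);r=f(571,340,.012)
print(a,l,r,(l+r)/2)
print("ov front",f(412,203,.102),f(510,201,.102))
print("panel front edge",f(297,212,.066),f(410,212,.066),"knob",f(402,388,.086))
```

```text
[0.03194811 0.06337044 0.074     ] [-0.09530953  0.08577597  0.012     ] [-0.09496739 -0.08152241  0.012     ] [-0.09513846  0.00212678  0.012     ]
ov front [-0.02440966  0.0264325   0.102     ] [-0.02349491 -0.02488878  0.102     ]
panel front edge [-0.0233319   0.09134052  0.066     ] [-0.02340805  0.02686465  0.066     ] knob [-0.1210892   0.03167499  0.086     ]
```

A reads x 32 mm and y about 61–62.5 mm from the ram axis, against an ideal of 32, 60. So B is centred to about 2 mm, within the 5 mm limit. Next I regrasp the lever as before.

{"api": "jog_arm", "payload": {
  "motion": [
    [0,-8,0,0,0,0,0.06],
    [0,-8,0,0,0,0,0.06],
    [0,-8,0,0,0,0,0.06],
    [0,-8,0,0,0,0,0.06],
    [0,-8,0,0,0,0,0.06],
    [0,0,0,0.028,0.0063,-0.0236,0.06],
    [0,0,0,0.028,0.0063,-0.0236,0.06],
    [0,0,0,0.028,0.0063,-0.0236,0.06],
    [0,0,0,0.028,0.0063,-0.0236,0.06],
    [0,0,0,0.028,0.0063,-0.0236,0.06],
    [0,0,0,0,0,0,0.06]
  ]
}}

```text
t: 29.9
ee_pos: [0.625, -0.1771, 0.3404]
tcp_rot: [[0.725, 0.07, -0.686], [0.054, -0.998, -0.044], [-0.687, -0.005, -0.727]]
force: [-0.6, 0.2, -1.1]
opening: 0.629
```

Run:
```python
from h import *
go(pw([-.019,.0018,.278]),Rd(pitch=-40))
```

```text
t 29.9 p [ 0.625  -0.1771  0.3404] local [0.0292 0.0008 0.3404] F [-0.6  0.2 -1.1] open 59.8
tool shift mm [ 7.9 -0.6 78.4] turn deg [-0.27  3.4   0.12]
```

{"api": "jog_arm", "payload": {
  "motion": [
    [-0.3,3.4,0,0.0075,-0.001,0.02,0.06],
    [0,0,0,0,0,0.022,0.06],
    [0,0,0,0,0,0.022,0.06],
    [0,0,0,0,0,0,0.06]
  ]
}}

```text
t: 30.3
ee_pos: [0.5864, -0.1782, 0.2773]
tcp_rot: [[0.758, 0.074, -0.648], [0.06, -0.997, -0.044], [-0.649, -0.005, -0.761]]
force: [-0.2, -0.1, 0.3]
opening: 0.636
```

Run:
```python
from h import *
go(pw([-.019,.0018,.278]),Rd(pitch=-40))
```

```text
t 30.3 p [ 0.5864 -0.1782  0.2773] local [-0.0094  0.0025  0.2773] F [-0.2 -0.1  0.3] open 60.5
tool shift mm [-7.7  0.7  5.7] turn deg [-0.13  0.47  0.32]
```

Move to the earlier offset (-2.6, 0, +8.4), then close.

{"api": "jog_arm", "payload": {
  "motion": [
    [0,0.5,0.3,-0.005,0.001,-0.003,0.06],
    [0,0,0,0,0,0,0.02],
    [0,0,0,0,0,0,0.02],
    [0,0,0,0,0,0,0.02],
    [0,0,0,0,0,0,0.02],
    [0,0,0,0,0,0,0.02],
    [0,0,0,0,0,0,0.02],
    [0,0,0,0,0,0,0.02]
  ],
  "newtons": 60
}}

```text
t: 31.1
ee_pos: [0.5859, -0.179, 0.285]
tcp_rot: [[0.766, 0.07, -0.64], [0.055, -0.998, -0.044], [-0.641, -0.002, -0.767]]
force: [-1.2, 1.0, 0.5]
opening: 0.314
```

Run:
```python
from h import *
go(pw([-.019,.0018,.278]),Rd(pitch=-40))
```

```text
t 31.1 p [ 0.5859 -0.179   0.285 ] local [-0.01    0.0017  0.285 ] F [-1.2  1.   0.5] open 29.9
tool shift mm [-2.4 -0.  11.1] turn deg [-0.11 -0.13  0.01]
```

{"api": "jog_arm", "payload": {
  "motion": [
    [0,0,0,-0.0035,0,0.0045,0.02],
    [0,0,0,-0.0035,0,0.0047,0.02],
    [0,0,0,-0.003,0,0.005,0.02],
    [0,0,0,-0.003,0,0.005,0.02],
    [0,0,0,-0.0025,0,0.005,0.02],
    [0,0,0,-0.0025,0,0.005,0.02],
    [0,-0.5,0,-0.002,0,0.0055,0.02],
    [0,-0.5,0,-0.002,0,0.0055,0.02],
    [0,0,0,-0.0015,0,0.0055,0.02],
    [0,0,0,-0.0015,0,0.0055,0.02],
    [0,0,0,0,0,0,0.02]
  ]
}}

```text
t: 32.2
ee_pos: [0.5304, -0.1834, 0.263]
tcp_rot: [[0.759, 0.071, -0.647], [0.053, -0.997, -0.047], [-0.649, 0.002, -0.761]]
force: [2.4, -0.1, 3.3]
opening: 0.316
```

Run:
```python
from h import *
go(arc(.55),Rd(pitch=-40)); lever()
```

```text
t 32.2 p [ 0.5304 -0.1834  0.263 ] local [-0.0657  0.0013  0.263 ] F [ 2.4 -0.1  3.3] open 30.1
tool shift mm [-0.3 -0.5 15.9] turn deg [ 0.06  0.44 -0.08]
```

{"api": "jog_arm", "payload": {
  "motion": [
    [0,0.2,0,-0.001,0,0.0058,0.02],
    [0,0.2,0,-0.001,0,0.0058,0.02],
    [0,0,0,-0.0005,0,0.006,0.02],
    [0,0,0,-0.0005,0,0.006,0.02],
    [0,2.9,0,-0.0008,0,0.006,0.02],
    [0,2.9,0,-0.0008,0,0.006,0.02],
    [0,2.9,0,-0.0008,0,0.006,0.02],
    [0,2.9,0,-0.0008,0,0.006,0.02],
    [0,0,0,0,0,0,0.02]
  ]
}}

```text
t: 33.2
ee_pos: [0.4981, -0.1861, 0.2293]
tcp_rot: [[0.883, 0.071, -0.463], [0.061, -0.997, -0.037], [-0.465, 0.004, -0.885]]
force: [2.8, 1.6, 2.3]
opening: 0.316
```

Run:
```python
from h import *
go(arc(.9),Rd(pitch=-28)); lever()
```

```text
t 33.2 p [ 0.4981 -0.1861  0.2293] local [-0.0981  0.0009  0.2293] F [2.8 1.6 2.3] open 30.0
tool shift mm [ 1.7 -0.9  9.9] turn deg [ 0.19 -0.31 -0.13]
lever 0.75 [349.8 199.7] th 0.87 err px 0.6
```

{"api": "jog_arm", "payload": {
  "motion": [
    [0,2.7,0,0,-0.001,0.006,0.02],
    [0,2.7,0,-0.0005,0,0.006,0.02],
    [0,2.8,0,-0.001,0,0.006,0.02],
    [0,2.8,0,-0.001,0,0.006,0.02],
    [0,2.8,0,-0.001,0,0.006,0.02],
    [0,2.8,0,-0.001,0,0.006,0.02],
    [0,0,0,0,0,0,0.02]
  ]
}}

```text
t: 34.0
ee_pos: [0.4837, -0.1872, 0.1969]
tcp_rot: [[0.981, 0.071, -0.18], [0.068, -0.997, -0.019], [-0.181, 0.006, -0.983]]
force: [2.6, 1.5, 2.7]
opening: 0.317
```

Run:
```python
from h import *
go(arc(1.4),Rd(pitch=0)); lever()
```

```text
t 34.0 p [ 0.4837 -0.1872  0.1969] local [-0.1126  0.0008  0.1969] F [2.6 1.5 2.7] open 30.1
tool shift mm [ 3.5 -1.2 32.3] turn deg [ 0.34 10.43 -0.09]
lever 0.72 [352.6 213.1] th 1.2 err px 2.7
```

{"api": "jog_arm", "payload": {
  "motion": [
    [0,2.5,0,0,-0.001,0.006,0.02],
    [0,2.5,0,0,0,0.006,0.02],
    [0,2.5,0,-0.0005,0,0.006,0.02],
    [0,2.5,0,0,0,0.006,0.02],
    [0,0,0,0,0,0,0.02],
    [0,0,0,0,0,0,0.02]
  ]
}}

```text
t: 34.7
ee_pos: [0.4789, -0.1876, 0.173]
tcp_rot: [[0.997, 0.072, -0.014], [0.072, -0.997, -0.007], [-0.014, 0.006, -1.0]]
force: [1.3, 1.0, 4.9]
opening: 0.313
```

Run:
```python
from h import *
go(arc(1.4),Rd(pitch=0)); lever()
s,_=camera("side");w,_=camera("wrist")
cv2.imwrite("pics/v8.png",np.hstack([cv2.resize(s[170:290,270:410],(560,480),interpolation=cv2.INTER_CUBIC),w[:,200:440]]))
```

```text
t 34.7 p [ 0.4789 -0.1876  0.173 ] local [-0.1174  0.0008  0.173 ] F [1.3 1.  4.9] open 29.8
tool shift mm [ 2.5 -1.1  8.4] turn deg [0.34 0.82 0.01]
lever 0.74 [353.7 217.9] th 1.33 err px 2.2
```

View pics/v8.png

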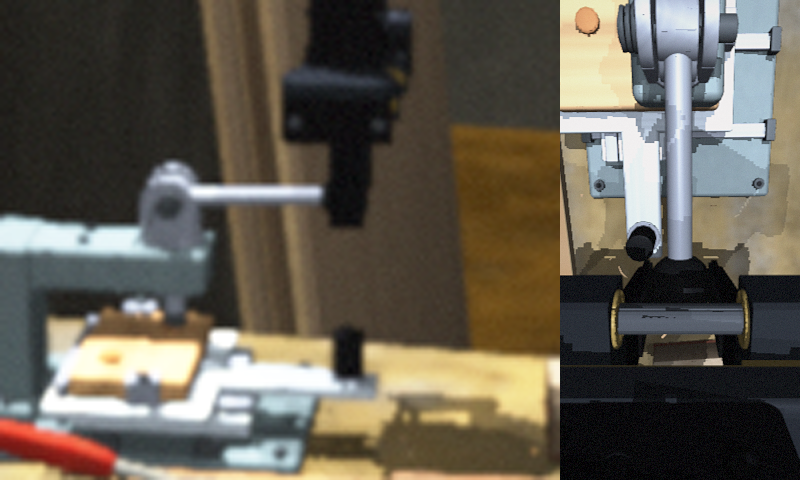

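The lever is about level, with the rod from (200,192) to (322,195) in the side half. I'll measure the rod's angle from its line in the image.

Run:
```python
from h import *
s,_=camera("side"); g=s.astype(float)
cols=np.arange(322,349);ys=[]
bg=s[208:232].astype(float)
b=bg[:,:,0]  # blue: wood dark in blue, rod grey
for c in cols:
    x=b[:,c]; wgt=np.clip(x-np.median(x)-25,0,None); ys.append((wgt*np.arange(208,232)).sum()/wgt.sum())
k=np.polyfit(cols,ys,1);print("rod slope",k[0].round(4),"y@335",np.polyval(k,335).round(2),np.round(ys,1))
c=get_calibration("side");f=240/np.tan(np.radians(c["fov_y"])/2);M=np.linalg.inv(np.array(c["cam_to_world"]))
for th in (1.2,1.3,1.35,1.4,1.45,1.5,1.6):
    a=np.radians(80)-th
    P=np.array([pw([-r*np.cos(a),.001,.165+r*np.sin(a)]) for r in (.03,.09,.115)])@M[:3,:3].T+M[:3,3]
    uv=P[:,:2]/P[:,2:]*f+[c["cx"],c["cy"]];d=uv[1]-uv[0];print(th,uv[0].round(1),uv[2].round(1),"slope",(d[1]/d[0]).round(4))
go(arc(1.4))
```

```text
rod slope -0.0301 y@335 217.78 [220.4 218.5 217.8 217.7 217.6 217.6 217.6 217.6 217.6 217.6 217.7 217.7
 217.7 217.7 217.7 217.7 217.7 217.6 217.6 217.5 217.5 217.5 217.6 217.6
 217.7 217.7 217.7]
1.2 [324.2 217. ] [355.3 212.4] slope -0.1475
1.3 [324.4 218. ] [355.9 216.5] slope -0.0488
1.35 [324.5 218.6] [356.  218.6] slope -0.0004
1.4 [324.5 219.1] [356.  220.6] slope 0.0478
1.45 [324.5 219.6] [355.9 222.7] slope 0.0959
1.5 [324.4 220.2] [355.7 224.7] slope 0.1443
1.6 [324.2 221.2] [355.  228.7] slope 0.2425
t 34.95 p [ 0.4789 -0.1876  0.1729] local [-0.1173  0.0008  0.1729] F [-3.2 -1.6  4.3] open 30.0
tool shift mm [ 2.4 -1.   8.3] turn deg [0.36 0.77 0.03]
```

{"api": "jog_arm", "payload": {
  "motion": [
    [0,0.5,0,0.0005,0,0.005,0.02],
    [0,0,0,0,0,0,0.02],
    [0,0,0,0,0,0,0.02]
  ]
}}

```text
t: 35.25
ee_pos: [0.4791, -0.1876, 0.168]
tcp_rot: [[0.997, 0.074, -0.006], [0.074, -0.997, -0.007], [-0.007, 0.007, -1.0]]
force: [-2.1, 1.7, 4.6]
opening: 0.313
```

Run:
```python
from h import *
go(arc(1.4))
s,_=camera("side"); b=s[208:232,:,0].astype(float); cols=np.arange(325,348)
w=np.clip(b[:,cols]-np.median(b[:,cols],0)-25,0,None); ys=(w*np.arange(208,232)[:,None]).sum(0)/w.sum(0)
print(np.polyfit(cols,ys,1)[0].round(4),ys.round(1)); lever()
```

```text
t 35.25 p [ 0.4791 -0.1876  0.168 ] local [-0.1171  0.0008  0.168 ] F [-2.1  1.7  4.6] open 29.8
tool shift mm [ 2.1 -1.   3.4] turn deg [0.38 0.38 0.13]
0.0285 [218.2 218.2 218.2 218.2 218.2 218.2 218.3 218.3 218.4 218.6 218.6 218.6
 218.7 218.7 218.7 218.5 218.5 218.5 218.6 218.6 218.7 218.7 218.8]
lever 0.46 [356.3 217.9] th 1.33 err px 0.4
```

Run:
```python
from h import *
w,d=camera("wrist")
for (u,v) in ((227,20),(228,22),(226,18),(218,60)):
    x=world("wrist",(u,v),depth=d[v,u]);print((u,v),lp(x).round(4),w[v,u])
go(arc(1.4)); finish_job()
```

```text
(227, 20) [0.0337 0.062  0.0721] [123 175 233]
(228, 22) [0.032  0.061  0.0739] [123 175 234]
(226, 18) [0.0343 0.0622 0.0738] [121 171 232]
(218, 60) [0.0106 0.0705 0.0691] [182 227 237]
t 35.45 p [ 0.4791 -0.1876  0.168 ] local [-0.1171  0.0008  0.168 ] F [-2.1 -0.   4.6] open 30.1
tool shift mm [ 2.2 -1.   3.4] turn deg [0.38 0.36 0.12]
the job is handed in; nothing more can be done
```

I pressed button A home, let the lever swing back up, slid button B under the ram and pressed it too. I handed the job in at 35.5 s still holding the ball at 60 N, with the lever level; the hand-in gives no verdict.

**Last checks**
- **Button A:** its top measures about 73–74 mm, against 74 mm when home.
- **Button B:** it is hidden under the ram, so I could not see that it is home. I infer it from the lever being at full lift. From A's position, B should be centred to about 2 mm (limit 5 mm).
- **Lever angle:** the two measurements disagree slightly. The rod's slope in the side view gives about 1.38 rad and the network's ball mark gives 1.33 rad. Both are within 1.22–1.58.
- **Grip:** the fingers are closed to 30 mm on the ball, and the grasp point is about 4 mm from where the ball should be at full lift. The lever pushes up on the tool with 4.6 N.
- **Ram force:** the ram's force on B was not measured.

**Failed on the way:** the first two lever grips, with the tool pointing straight down, slipped off the ball sideways before the ram touched anything. Tilting the tool 40° and turning it with the lever held without creep.

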